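# Stop the open air outlet and turn the air back on

## Task

One outlet of the air manifold is still open: take the metal stopper out of the timber block and push it, tip first, into the open push-fit coupler until it locks and stays in by itself, pushing firmly but without ramming it. Then, once it is locked and you have let go of it, turn the valve handle fully round until it lies in line with the manifold, and leave everything else where it is.

Things in the scene. Friction and masses are not known exactly. Their poses are not given: they have to be found in the camera images.
- stopper_grip (a point): Centre of the head of the loose steel stopper (100 mm long, about 0.12 kg), which stands tip down in the timber block. The head, to be grasped, is a ribbed cylinder 30 mm across and 30 mm high; the point lies on the axis, 15 mm below the top and 85 mm above the tip. z runs from tip to head.
- stopper_tip (a point): Centre of the flat end of the stopper's nose, 85 mm below the centre of the head. Below the head is a shank 16 mm across and 70 mm long, with a locking groove near the tip; the nose tapers from 16 mm across, 6 mm up, to 7 mm at the end.
- coupler: The only open outlet: an upright round push-fit coupler, 36 mm across at the top and 65 mm tall, on the manifold beside two alike that already have a stopper in them. Origin at the centre of its open mouth, 95 mm above the bench; z up along the bore, y along the manifold. The mouth narrows from 26 mm to the 18 mm bore within 7 mm. Ramming spoils it: more than 28 N.
- manifold: Aluminium bar 360 mm long (its y), 50 mm wide (x) and 30 mm high, bolted to the bench, origin under its centre on the bench. Three couplers stand on it at y = -125, -50 and +25 mm, 75 mm apart; the brass valve stands at y = +125 mm.
- valve_axis (a point): Turning axis of the valve handle, at the handle's height, 95 mm above the bench; axes as the manifold.
- handle_grip (a point): Point on the valve handle 70 mm from the turning axis, in the middle of its rubber sleeve. The handle is a flat bar 95 mm long from the axis; its sleeve is 18 mm wide and 16 mm thick and covers 40 to 95 mm from the axis.
- valve (a joint): Angle of the valve handle. 0: shut, the handle points to the manifold's -x (crosswise). It grows clockwise seen from above, up to a stop at 1.571: open, the handle points to the manifold's +y, away from the couplers, in line with the bar. It turns with light friction (about 2 N at the sleeve) and stays where it is left.
- block: Fixed timber block 85 by 85 mm, 50 mm high, origin under its centre on the bench, with a central hole 20 mm across and 40 mm deep in which the stopper stands, its head 30 to 60 mm above the block's top.
- stopped0: Coupler that already has a stopper in it (fixed). Origin at the centre of its mouth; a 30 mm head stands 27 to 57 mm above the mouth.
- stopped1: Another coupler that already has a stopper in it, the same.
- wrench: Bystander: loose steel wrench lying on the bench.
- spray_can: Bystander: loose upright white can, 54 mm across, 120 mm tall, origin at the centre of its underside.
- offcut: Bystander: loose steel bar offcut, 160 by 40 by 40 mm, origin at the centre of its underside.
- coupler_latch (a point): Feel of the coupler (the point: its mouth, axes as the coupler). Push force on the way in: a sprung valve, 3 N, met 19 mm before the lock; then the latch, peak 6 to 14 N in all; the latch snaps and force falls to 3 to 8 N; 1 to 3 mm further a hard rubber seat, then a dead stop 2 mm on. Let go unlocked, the stopper comes back out by up to 19 mm.
- coupler_foot (a point): Centre of the coupler's foot, on the manifold, 65 mm below the mouth. The latch's depth differs from coupler to coupler and cannot be seen: the stopper locks with its tip anywhere from 35 to 51 mm below the mouth, the underside of its head then standing 35 to 19 mm above the mouth.
Things that resemble listed ones, but are neither listed nor needed, are in the scene too. Leave any blue or green look-alike of the part that bears stopper_grip alone.

How it is judged (in metres and radians):
On the way, in this order (a step that is already met when the one before it is completed fails the run):
1. the stopper is locked in the open coupler and stays there by itself, let go (z of stopper_tip in the frame of coupler below -0.0335 m and horizontal distance between stopper_tip and coupler below 0.004 m and contact force between the fingers and stopper below 0.1 N), for 0.2 s.
2. the valve handle is turned in line with the manifold (value of joint valve above 1.42 rad), for 0.2 s.
At the end, for the whole second after the job is handed in: The stopper is locked in the open coupler, at rest and let go, its tip more than 33.5 mm below the mouth, within 4 mm of the bore's axis and within 0.15 rad of it (an unlocked stopper springs back above that), and the valve handle stands past 1.42 rad, in line with the manifold (z of stopper_tip in the frame of coupler below -0.0335 m and horizontal distance between stopper_tip and coupler below 0.004 m and angle between the z axis of stopper_tip and the z axis of coupler, either way round below 0.15 rad and value of joint valve above 1.42 rad and linear speed of stopper below 0.02 m/s); the robot touches nothing.
It fails at once if the stopper is rammed: more than 28 N between it and the coupler (contact force between stopper and coupler above 28 N).
It fails at once if the valve is opened before the stopper is locked in (value of joint valve above 0.5 rad and not (z of stopper_tip in the frame of coupler below -0.0335 m and horizontal distance between stopper_tip and coupler below 0.004 m)).
It fails at once if a bystander is moved by more than 30 mm (distance of any of wrench, spray_can, offcut from where it was at the start of the episode above 0.03 m).
It also fails if it takes over 64 s, if anything falls off the work surface, if the arm or the gripper's body presses on something with over 40 N, if the wrist force passes 120 N, or if a joint passes its speed limit or range.

## Robot

A 6-joint arm with a two-finger parallel gripper is mounted at the origin on the work surface. World frame = base frame: x ahead of the robot, y to its left, z up, the work surface at z = 0. Lengths are in mm, angles in rad, forces in N, time in s.
With the tool pointing down it reaches from about 300 to 775 mm from the base axis. Payload 14.6 kg.
Tool frame: the origin (TCP) lies between the finger pads; the fingertips stand 19 mm ahead of it and the grasp point (between the pads) is the TCP; x points along the fingers, y is the direction in which the jaws open and shut, and the axes are right-handed (so a half turn about x gives the same grasp; the last joint's range is limited). The gripper opens to 94 mm and grips with 3 to 60 N. Pads are 16 mm wide; open, the fingers measure 119 mm over their backs; the gripper's body (75 mm by 177 mm) begins 78 mm behind the grasp point.
Start: joints at [1.217, 0.3, 1.521, -0, 1.321, -0.067], TCP at [155.584, 527.525, 224.446] pointing down, gripper open.
Joint ranges: [-3.03, 3.03], [-0.79, 2.21], [0.23, 2.52], [-1.04, 4.18], [0, 3.07], [-2.55, 2.55]. Speed limits (rad/s): [2.22, 2.22, 2.57, 3.14, 3.14, 3.14].

## Interface

Orientations are given as [roll, pitch, yaw] about the fixed x, y, z axes, in that order (R = Rz(yaw) Ry(pitch) Rx(roll)).
In Python, from cell import manip gives the robot as it stands.
- The arm moves only by the tool jog_arm, never from a script. Its argument "series" is one flat list of numbers, 7 for each row, row after row: the turn, a rotation vector about the world's x, y, z in rad, then the shift along the world's x, y, z in m, then the opening, from -1 (shut) to 1 (fully open). A call has 1 to 20 rows; each row is the pose to reach, as a shift and turn from the pose commanded when the call began; what a row does not reach only later rows make up. A row lasts 1/8 s, in which the tool goes at most 62.5 mm and 10.7 degrees, less where a joint would pass 70% of its speed; a pose out of reach is approached as far as the arm can. A call with a gripper value outside its range is refused whole. The fingers move at their own pace and stop on an object; "squeeze" is the grip in N (left out, the last holds). Time passes only in rows, so rows that repeat a pose let the fingers close. It gives the time, the measured TCP pose, the force and the opening at its end, in the units of the state.
- manip.read_state(): the state, without advancing time (a new reading comes with each control period).
- manip.camera(name): name is "scene" or "top" or "wrist"; returns a dict with "color" (480x640x3 uint8, blue, green, red), "range_z" (480x640 float32, mm along the optical axis (not along the pixel's ray), 0 where there is no reading), "fx", "fy", "cx", "cy" (pixels), "D" ([k1, k2, p1, p2, k3] as OpenCV has them; the pictures are not rectified), "pose" (4x4, takes a point from camera to world coordinates); the wrist camera has in their place "mount" (4x4, takes a point from camera to tool coordinates, whose origin is the TCP and whose axes are the tool frame's). Camera axes: x right, y down, z forward; pixel columns grow to the right and rows downward; lengths in mm; the calibration is good to about 2 mm. A picture is of the moment at which its call begins: read the wrist's pose just before it.
- manip.sign_off(): hands the job in, once; it reports no verdict.
The state is a dict: "clock": time; "joints": joint angles; "qd": joint speeds; "effort": joint torques, N m; "eef_pos": TCP position; "eef_rot": TCP orientation; "wrist_force": force on the tool from outside, world axes, zero at the start; "moment": the same for the moment, N m; "finger_gap": finger opening in mm.
Only numpy, scipy, OpenCV 4.12 (cv2) and the standard library are available. Lean on these libraries where they do the work, as an engineer would, in place of code of your own. Each camera call takes 0.05 s, during which the arm holds its last target.

## Working session

There is one attempt and no reset: what is moved stays moved. The work goes in short steps, Python scripts to look and compute and a tool call to move; the robot and the scene stay as the last step left them, time stands still between calls to the robot, and variables do not carry over. Pictures are saved under pics/ and viewed, and the job is handed in when it is done.

Besides the shell and the picture viewer there is one more tool, called after "Emit:" in YAML: its name, and indented under it one key for each argument. jog_arm: Moves the arm, as the interface text tells. Its arguments: {"type":"object","properties":{"series":{"type":"array","items":{"type":"number"}},"squeeze":{"type":"number"}},"required":["series"]}

```bash
mkdir -p pics; ls
cat > h.py <<'E'
import numpy as np, cv2, json
from cell import manip
def save(name):
    c=manip.camera(name); return c
E
python3 - <<'E'
from h import *
import pickle
s=manip.read_state(); print(s)
for n in ["scene","top"]:
    c=manip.camera(n); cv2.imwrite(f"pics/{n}0.png",c["color"]); pickle.dump(c,open(f"{n}0.pkl","wb"))
    print(n,c["fx"],c["fy"],c["cx"],c["cy"],c["D"],np.round(c["pose"],3).tolist())
E
```

```text
pics
{'clock': 0.0, 'joints': array([ 1.21736671e+00,  3.00463081e-01,  1.52159130e+00, -1.30752721e-05,
        1.32070335e+00, -6.65901995e-02]), 'qd': array([-1.77014087e-03,  4.54541246e-04, -2.54367571e-04,  1.80315578e-03,
       -7.60333702e-05,  1.24384558e-03]), 'effort': array([ 2.38559813e-03, -5.31802011e+01, -3.52738130e+01,  7.09894393e-02,
        2.42693274e-02, -1.66851632e-04]), 'eef_pos': array([155.52245361, 527.29671081, 223.8863952 ]), 'eef_rot': array([-1.62651665,  1.56963118, -1.91335283]), 'wrist_force': array([ 0.17239707, -0.3454128 , -0.24898331]), 'moment': array([ 0.00030696, -0.00538955, -0.06719639]), 'finger_gap': 94.18833655654288}
scene 482.4593967463193 482.4593967463193 314.5482648825445 239.66884397448226 [-0.01909463  0.          0.          0.          0.        ] [[-0.419, 0.652, -0.632, 1083.132], [0.908, 0.308, -0.284, 142.011], [0.01, -0.693, -0.721, 682.738], [0.0, 0.0, 0.0, 1.0]]
top 574.1803324929741 574.1803324929741 325.208024815266 236.89565564250933 [0.01266156 0.         0.         0.         0.        ] [[-0.019, -0.999, 0.049, 494.485], [-1.0, 0.018, -0.018, -57.716], [0.017, -0.049, -0.999, 1167.298], [0.0, 0.0, 0.0, 1.0]]
```

View pics/scene0.png

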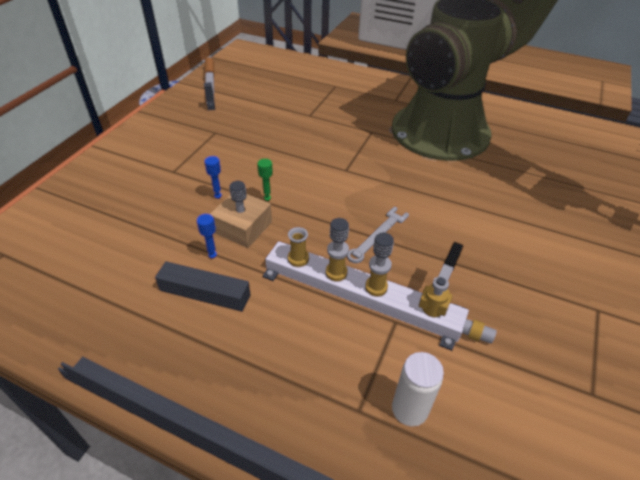

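View pics/top0.png

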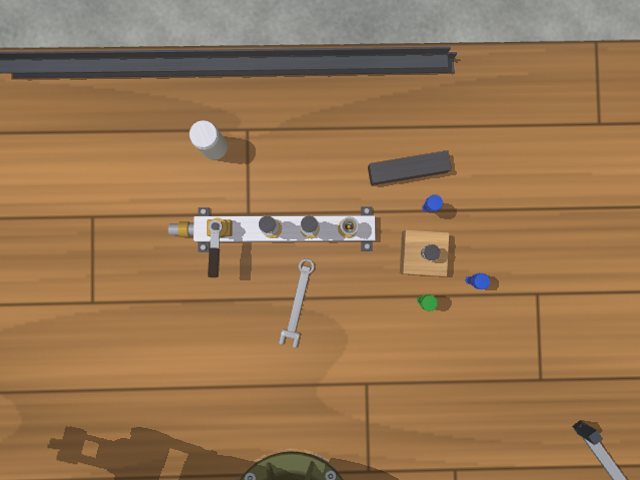

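The scene view shows the grey stopper in the block at (238,190), the open coupler at (298,235) and the valve at (437,290). In the top view they are at (431,252), (348,227) and (215,227). There are look-alikes, blue at (434,203) and (481,281), green at (429,303). The grey one standing in the timber block is the one meant. I'll enlarge it and measure.

```bash
cat >> h.py <<'E'
def cloud(c,pose=None):
    P=c["pose"] if pose is None else pose
    K=np.array([[c["fx"],0,c["cx"]],[0,c["fy"],c["cy"]],[0,0,1]])
    v,u=np.mgrid[0:480,0:640]
    n=cv2.undistortPoints(np.stack([u,v],-1).reshape(-1,1,2).astype(np.float64),K,np.array(c["D"],float)).reshape(480,640,2)
    z=c["range_z"].astype(float)
    p=np.dstack([n*z[...,None],z])@P[:3,:3].T+P[:3,3]
    p[z<=0]=np.nan
    return p
E
python3 - <<'E'
from h import *
import pickle
c=pickle.load(open("top0.pkl","rb")); s=pickle.load(open("scene0.pkl","rb"))
a=cv2.resize(c["color"][180:320,330:510],None,fx=4,fy=4,interpolation=cv2.INTER_CUBIC)
cv2.imwrite("pics/crop1.png",a)
p=cloud(c); q=cloud(s)
def rg(P,xr,yr,zr):
    m=(P[...,0]>xr[0])&(P[...,0]<xr[1])&(P[...,1]>yr[0])&(P[...,1]<yr[1])&(P[...,2]>zr[0])&(P[...,2]<zr[1])
    return P[m]
for nm,(u,v) in dict(stop=(431,252),coup=(348,227),s1=(309,225),s0=(268,225),valve=(215,227),grip=(213,262),block=(408,240),bar=(330,237),b1=(434,203),b2=(481,281),g=(429,303),wr=(306,266),bench=(300,130)).items():
    print(nm,np.round(p[v,u],1), np.round(np.nanmedian(p[v-3:v+4,u-3:u+4].reshape(-1,3),0),1))
for nm,(u,v) in dict(stop=(237,188),s1=(339,225),s0=(383,240),coup=(298,234)).items():
    print(nm,np.round(q[v,u],1))
E
```

```text
stop [ 514.7 -272.3  107.6] [ 514.6 -271.9  110.4]
coup [ 565.7 -121.2   78.8] [ 567.5 -121.4   58.5]
s1 [565.6 -47.9 153.1] [565.6 -47.9 152.4]
s0 [566.8  24.4 153.8] [566.8  24.6 152.1]
valve [568.5 126.6 102.6] [568.4 126.4 103.1]
grip [503.8 130.6 103.9] [503.8 130.6 103.4]
block [ 539.9 -239.2   52.3] [ 540.  -239.6   50.5]
bar [549.6 -87.9  30.6] [549.6 -87.9  29.1]
b1 [ 606.6 -282.4   98.4] [ 606.2 -282.3  100.6]
b2 [ 459.1 -365.6   99.9] [ 459.1 -365.5  100.5]
g [ 420.2 -267.6   99.1] [ 420.3 -267.4  100.7]
wr [493.1 -39.    7.9] [493.1 -39.    4. ]
bench [771.5 -31.5   1.8] [ 7.72e+02 -3.14e+01  4.00e-01]
stop [ 520.8 -268.4  108.2]
s1 [571.4 -46.1 151. ]
s0 [572.6  27.5 150.8]
coup [ 557.8 -125.8   83.7]
```

View pics/crop1.png

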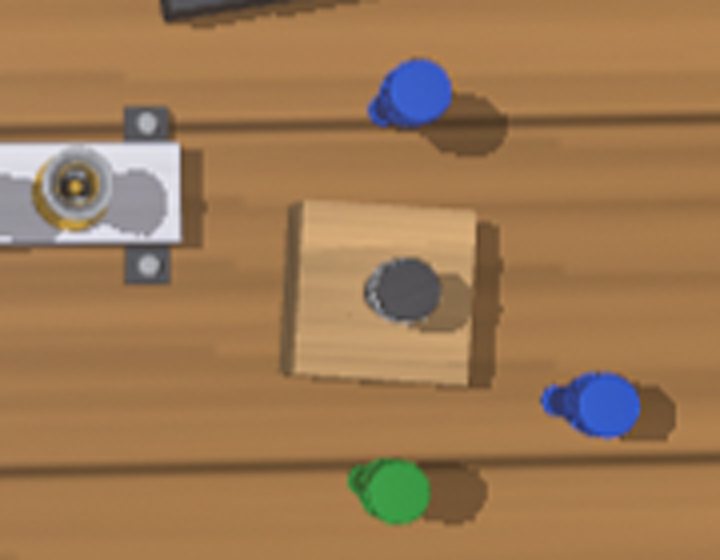

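The crop confirms the grey head on the timber block, with blue and green look-alikes standing apart on the bench. Next I'll work out the current tool orientation and fit the centres.

```bash
cat >> h.py <<'E'
from scipy.spatial.transform import Rotation as Rn
def T(s):
    M=np.eye(4); M[:3,:3]=Rn.from_euler('xyz',s['eef_rot']).as_matrix(); M[:3,3]=s['eef_pos']; return M
E
python3 - <<'E'
from h import *
import pickle
s=manip.read_state(); print(np.round(T(s),3).tolist())
c=manip.camera("wrist"); print(np.round(c["mount"],3).tolist(),c["fx"],c["cx"],c["cy"])
c=pickle.load(open("top0.pkl","rb")); p=cloud(c)
def near(x,y,r,z0,z1):
    m=(np.hypot(p[...,0]-x,p[...,1]-y)<r)&(p[...,2]>z0)&(p[...,2]<z1)
    P=p[m]; (cx,cy),rr=cv2.minEnclosingCircle(P[:,:2].astype(np.float32)); return len(P),np.round(P.mean(0),1),round(cx,1),round(cy,1),round(rr,1)
for nm,a in dict(stop=(515,-272,25,104,118),s1=(566,-48,25,148,158),s0=(567,24.5,25,148,158),coup=(567,-121,25,88,102),valve=(568,126,20,98,112)).items(): print(nm,near(*a))
E
```

```text
[[-0.0, 0.283, 0.959, 155.525], [-0.001, 0.959, -0.283, 527.325], [-1.0, -0.001, -0.0, 223.928], [0.0, 0.0, 0.0, 1.0]]
[[0.001, -0.26, 0.966, -160.813], [1.0, 0.001, -0.001, -0.374], [-0.001, 0.966, 0.26, -75.997], [0.0, 0.0, 0.0, 1.0]] 330.7768921492985 318.94671846725237 238.82282097396077
stop (210, array([ 515.3, -273.2,  109.8]), 515.5, -273.9, 15.4)
s1 (222, array([568.9, -48. , 151.9]), 569.1, -47.9, 15.1)
s0 (223, array([569.9,  26.6, 152. ]), 570.1, 26.7, 15.3)
coup (174, array([ 568.5, -123.3,   93.9]), 568.4, -123.0, 17.1)
valve (141, array([567.5, 126.4, 101.1]), 565.4, 127.3, 17.3)
```

Emit:
jog_arm:
  series: [0,0,-1.284,0.36,-0.8,0,0.28,0,0,-1.284,0.36,-0.8,0,0.28,0,0,-1.284,0.36,-0.8,0,0.28,0,0,-1.284,0.36,-0.8,0,0.28,0,0,-1.284,0.36,-0.8,0,0.28,0,0,-1.284,0.36,-0.8,0,0.28,0,0,-1.284,0.36,-0.8,0,0.28,0,0,-1.284,0.36,-0.8,0,0.28,0,0,-1.284,0.36,-0.8,0,0.28,0,0,-1.284,0.36,-0.8,0,0.28,0,0,-1.284,0.36,-0.8,0,0.28,0,0,-1.284,0.36,-0.8,0,0.28,0,0,-1.284,0.36,-0.8,0,0.28,0,0,-1.284,0.36,-0.8,0,0.28,0,0,-1.284,0.36,-0.8,0,0.28,0,0,-1.284,0.36,-0.8,0,0.28,0,0,-1.284,0.36,-0.8,0,0.28,0,0,-1.284,0.36,-0.8,0,0.28]
  squeeze: 25

```text
clock: 2.4
eef_pos: [515.6, -271.6, 225.0]
eef_rot: [1.058, 1.57, -0.512]
wrist_force: [-0.0, 0.3, -0.1]
finger_gap: 60.0
```

Run:
```python
from h import *
import pickle
s=manip.read_state(); print(np.round(T(s),3).tolist())
c=manip.camera("wrist"); cv2.imwrite("pics/w1.png",c["color"]); c["pose"]=T(s)@c["mount"]; pickle.dump(c,open("w1.pkl","wb"))
p=cloud(c)
def near(x,y,r,z0,z1):
    m=(np.hypot(p[...,0]-x,p[...,1]-y)<r)&(p[...,2]>z0)&(p[...,2]<z1)
    P=p[m]
    if len(P)<5: return 0
    (cx,cy),rr=cv2.minEnclosingCircle(P[:,:2].astype(np.float32)); return len(P),np.round(P.mean(0),1),round(cx,1),round(cy,1),round(rr,1)
for nm,a in dict(stop=(515,-272,25,100,118),coup=(567,-121,25,88,102)).items(): print(nm,near(*a))
```

```text
[[0.001, 1.0, 0.001, 515.582], [-0.0, 0.001, -1.0, -271.616], [-1.0, 0.001, 0.0, 225.034], [0.0, 0.0, 0.0, 1.0]]
stop (965, array([ 511.5, -271.8,  109.8]), 511.3, -273.3, 15.4)
coup (1122, array([ 565.4, -121.7,   93.8]), 564.7, -122.9, 17.5)
```

View pics/w1.png

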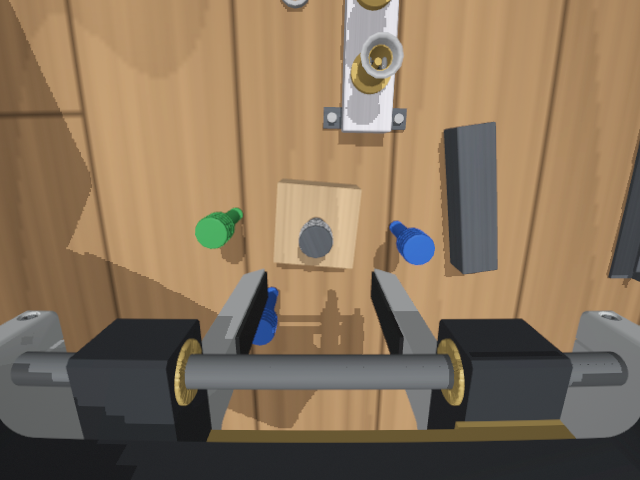

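Emit:
jog_arm:
  series: [0,0,0,-0.002,-0.0015,-0.06,0.28,0,0,0,-0.002,-0.0015,-0.1,0.28,0,0,0,-0.002,-0.0015,-0.13,0.28,0,0,0,-0.002,-0.0015,-0.13,0.28,0,0,0,-0.002,-0.0015,-0.13,0.28]

```text
clock: 3.08
eef_pos: [514.2, -274.1, 96.1]
eef_rot: [1.012, 1.569, -0.558]
wrist_force: [1.0, -0.2, 0.2]
finger_gap: 60.1
```

Run:
```python
from h import *
import pickle
s=manip.read_state(); print(np.round(T(s),3).tolist())
c=manip.camera("wrist"); cv2.imwrite("pics/w2.png",c["color"])
```

```text
[[0.002, 1.0, 0.0, 514.185], [-0.001, 0.0, -1.0, -274.136], [-1.0, 0.002, 0.001, 96.057], [0.0, 0.0, 0.0, 1.0]]
```

View pics/w2.png

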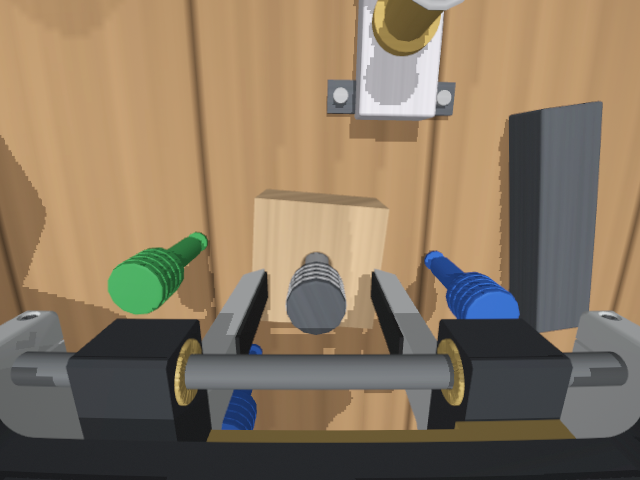

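The grey head at (316,295) sits centrally between the fingers, so I'm closing.

Emit:
jog_arm:
  series: [0,0,0,0,0,0,-1,0,0,0,0,0,0,-1,0,0,0,0,0,0,-1,0,0,0,0,0,0,-1,0,0,0,0,0,0,-1]
  squeeze: 40

```text
clock: 3.75
eef_pos: [513.6, -274.0, 94.6]
eef_rot: [1.055, 1.571, -0.516]
wrist_force: [-0.4, 0.6, 1.9]
finger_gap: 29.4
```

Emit:
jog_arm:
  series: [0,0,0,0,0,0.03,-1,0,0,0,0,0,0.07,-1,0,0,0,0,0,0.115,-1,0,0,0,0.02,0.05,0.115,-1,0,0,0,0.04,0.1,0.115,-1,0,0,0,0.053,0.1505,0.115,-1,0,0,0,0.053,0.1505,0.115,-1,0,0,0,0.053,0.1505,0.115,-1,0,0,0,0.053,0.1505,0.115,-1]

```text
clock: 4.88
eef_pos: [566.3, -124.5, 209.3]
eef_rot: [-1.445, 1.571, -3.017]
wrist_force: [-0.7, 0.2, -0.1]
finger_gap: 29.5
```

Run:
```python
from h import *
import pickle
s=manip.read_state(); print(np.round(T(s),3).tolist(),s["wrist_force"],s["finger_gap"])
for n in ["wrist","top","scene"]:
    c=manip.camera(n)
    if n=="wrist": c["pose"]=T(s)@c["mount"]
    pickle.dump(c,open(n+"3.pkl","wb"))
    cv2.imwrite(f"pics/{n}3.png",c["color"])
a=cv2.imread("pics/scene3.png")[130:300,220:420]; cv2.imwrite("pics/scene3c.png",cv2.resize(a,None,fx=3.5,fy=3.5,interpolation=cv2.INTER_CUBIC))
```

```text
[[-0.0, 1.0, -0.001, 566.319], [-0.0, -0.001, -1.0, -124.543], [-1.0, -0.0, 0.0, 209.329], [0.0, 0.0, 0.0, 1.0]] [-0.73983725  0.21120032 -0.10852265] 29.5155383615866
```

View pics/wrist3.png

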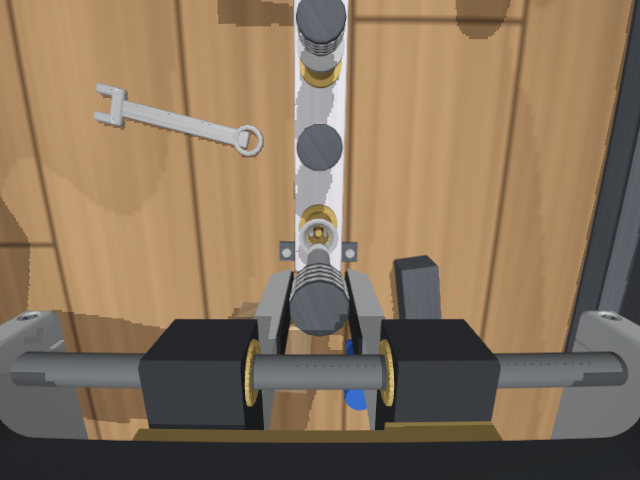

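View pics/scene3c.png

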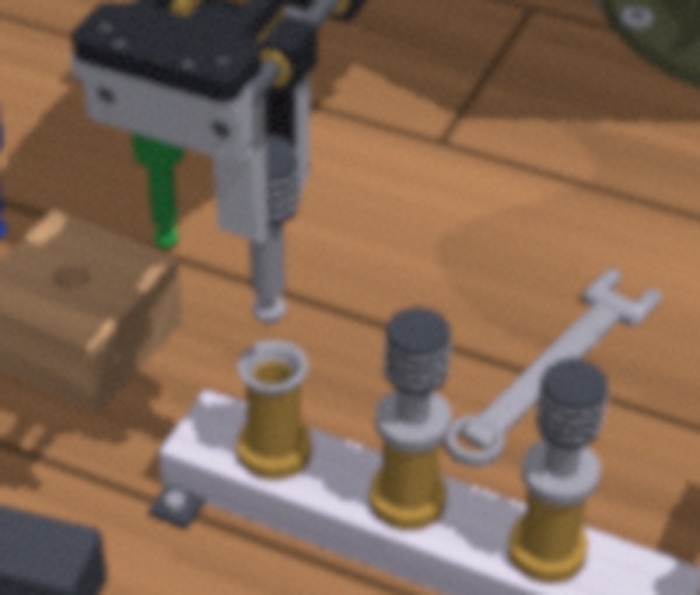

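The stopper hangs from the jaws just above the open coupler: wrist view tip near (318,250), mouth (319,235). Now to measure the offset.

Run:
```python
from h import *
import pickle
for n in ["wrist","top","scene"]:
    c=pickle.load(open(n+"3.pkl","rb")); p=cloud(c)
    def near(x,y,r,z0,z1):
        m=(np.hypot(p[...,0]-x,p[...,1]-y)<r)&(p[...,2]>z0)&(p[...,2]<z1)
        P=p[m]
        if len(P)<5: return 0
        (cx,cy),rr=cv2.minEnclosingCircle(P[:,:2].astype(np.float32)); return len(P),np.round(P.mean(0),1),round(cx,1),round(cy,1),round(rr,1)
    for nm,a in dict(head=(566,-123,17,220,235),shank=(566,-123,20,135,180),shlow=(566,-123,20,128,150),coup=(566,-123,25,90,100),s1=(567,-48,22,148,158),s0=(568,27,22,148,158),valve=(567,127,12,90,115)).items(): print(n,nm,near(*a))
```

```text
wrist head (3069, array([ 565.8, -122.2,  225.1]), 566.0, -122.9, 17.0)
wrist shank (305, array([ 564.8, -117.4,  161. ]), 564.8, -122.5, 7.8)
wrist shlow (131, array([ 564.6, -118.6,  137. ]), 564.7, -121.8, 7.4)
wrist coup (589, array([ 564.5, -119.6,   94.4]), 564.5, -122.5, 17.2)
wrist s1 (1724, array([565.8, -47.4, 152.3]), 565.7, -47.5, 15.1)
wrist s0 (1946, array([566.8,  24.5, 152.3]), 566.8, 26.8, 15.3)
wrist valve 0
top head 0
top shank 0
top shlow 0
top coup 0
top s1 (210, array([569. , -47.4, 152. ]), 569.1, -47.7, 14.9)
top s0 (219, array([569.9,  26.6, 152. ]), 569.7, 26.9, 15.3)
top valve (127, array([567.1, 126.4, 100.8]), 567.0, 127.0, 11.9)
scene head (157, array([ 560.7, -119.1,  225.5]), 564.9, -121.9, 16.2)
scene shank (162, array([ 572. , -121.5,  160.6]), 570.1, -122.9, 7.7)
scene shlow (77, array([ 569.8, -122.5,  137.2]), 567.3, -123.1, 8.4)
scene coup (141, array([ 564.9, -123.2,   92.8]), 566.5, -123.3, 18.6)
scene s1 (200, array([568.8, -46.9, 150.5]), 568.3, -47.1, 14.9)
scene s0 (221, array([569.7,  28.1, 150.7]), 569.0, 27.9, 15.5)
scene valve (133, array([569.6, 127.4,  99.9]), 567.0, 127.0, 12.0)
```

Stopper and mouth agree within 0.5 mm in the wrist view. I'll lower it into the funnel and check the forces.

Emit:
jog_arm:
  series: [0,0,0,0,0,-0.01,-1,0,0,0,0,0,-0.02,-1,0,0,0,0,0,-0.026,-1,0,0,0,0,0,-0.032,-1,0,0,0,0,0,-0.036,-1,0,0,0,0,0,-0.036,-1]

```text
clock: 5.78
eef_pos: [566.5, -123.4, 173.2]
eef_rot: [-1.804, 1.57, 2.908]
wrist_force: [0.6, -0.0, -1.3]
finger_gap: 29.5
```

Run:
```python
from h import *
s=manip.read_state(); print(s["eef_pos"],s["wrist_force"],s["moment"],s["finger_gap"])
c=manip.camera("scene")
a=c["color"][130:300,220:420]; cv2.imwrite("pics/scene4c.png",cv2.resize(a,None,fx=3.5,fy=3.5,interpolation=cv2.INTER_CUBIC))
```

```text
[ 566.53486317 -123.44993693  173.23036343] [ 0.60820083 -0.04093429 -1.30803762] [-0.09569906  0.03377951 -0.02990887] 29.480859436031714
```

View pics/scene4c.png

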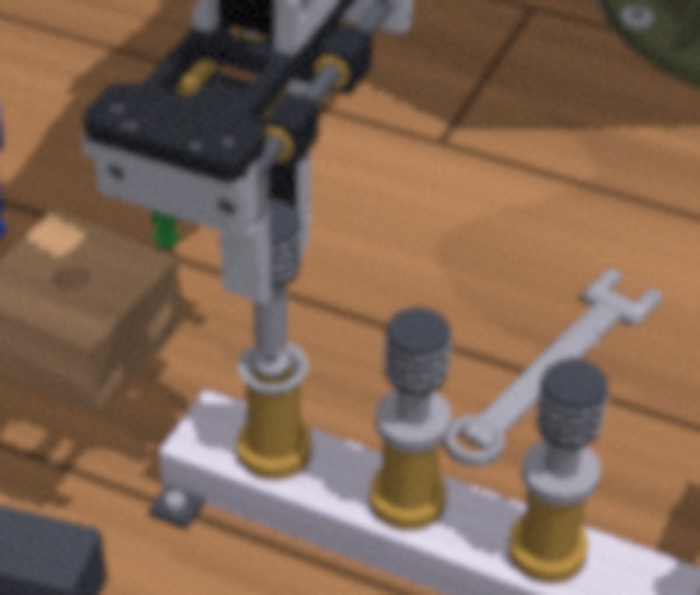

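The tip is inside the mouth and there is no side force. I'll continue slowly.

Emit:
jog_arm:
  series: [0,0,0,0,0,-0.002,-1,0,0,0,0,0,-0.004,-1,0,0,0,0,0,-0.006,-1,0,0,0,0,0,-0.006,-1]

```text
clock: 6.32
eef_pos: [566.5, -123.5, 167.3]
eef_rot: [-1.872, 1.57, 2.841]
wrist_force: [0.8, -0.5, -1.1]
finger_gap: 29.4
```

Emit:
jog_arm:
  series: [0,0,0,0,0,-0.002,-1,0,0,0,0,0,-0.004,-1,0,0,0,0,0,-0.004,-1]

```text
clock: 6.7
eef_pos: [566.5, -123.5, 163.2]
eef_rot: [-1.879, 1.57, 2.833]
wrist_force: [-0.3, 0.2, -0.8]
finger_gap: 29.1
```

Emit:
jog_arm:
  series: [0,0,0,0,0,-0.002,-1,0,0,0,0,0,-0.003,-1,0,0,0,0,0,-0.003,-1]

```text
clock: 7.08
eef_pos: [566.7, -123.5, 160.6]
eef_rot: [1.199, 1.571, -0.372]
wrist_force: [-0.6, -0.7, 0.7]
finger_gap: 29.6
```

Emit:
jog_arm:
  series: [0,0,0,0,0,-0.001,-1,0,0,0,0,0,-0.002,-1,0,0,0,0,0,-0.002,-1]

```text
clock: 7.45
eef_pos: [566.6, -123.5, 158.5]
eef_rot: [1.125, 1.571, -0.446]
wrist_force: [-0.1, 0.2, 1.5]
finger_gap: 29.3
```

Emit:
jog_arm:
  series: [0,0,0,0,0,-0.001,-1,0,0,0,0,0,-0.002,-1,0,0,0,0,0,-0.002,-1]

```text
clock: 7.82
eef_pos: [566.6, -123.5, 156.4]
eef_rot: [1.45, 1.571, -0.121]
wrist_force: [-0.8, -0.1, 2.5]
finger_gap: 28.9
```

Emit:
jog_arm:
  series: [0,0,0,0,0,-0.001,-1,0,0,0,0,0,-0.002,-1,0,0,0,0,0,-0.002,-1]

```text
clock: 8.2
eef_pos: [566.6, -123.5, 154.4]
eef_rot: [0.561, 1.571, -1.01]
wrist_force: [0.7, 0.1, 2.6]
finger_gap: 29.2
```

Emit:
jog_arm:
  series: [0,0,0,0,0,-0.001,-1,0,0,0,0,0,-0.002,-1,0,0,0,0,0,-0.002,-1]

```text
clock: 8.57
eef_pos: [566.6, -123.5, 152.5]
eef_rot: [1.484, 1.571, -0.087]
wrist_force: [0.1, 0.1, 3.4]
finger_gap: 29.4
```

Emit:
jog_arm:
  series: [0,0,0,0,0,-0.001,-1,0,0,0,0,0,-0.002,-1,0,0,0,0,0,-0.002,-1]

```text
clock: 8.95
eef_pos: [566.7, -123.5, 150.8]
eef_rot: [1.315, 1.57, -0.255]
wrist_force: [-1.2, -0.2, 6.7]
finger_gap: 29.5
```

Emit:
jog_arm:
  series: [0,0,0,0,0,-0.001,-1,0,0,0,0,0,-0.002,-1,0,0,0,0,0,-0.002,-1]

```text
clock: 9.32
eef_pos: [566.7, -123.5, 148.8]
eef_rot: [1.28, 1.57, -0.291]
wrist_force: [-1.1, 0.4, 6.3]
finger_gap: 29.6
```

Emit:
jog_arm:
  series: [0,0,0,0,0,-0.0005,-1,0,0,0,0,0,-0.001,-1,0,0,0,0,0,-0.001,-1]

```text
clock: 9.7
eef_pos: [566.7, -123.5, 147.8]
eef_rot: [1.25, 1.57, -0.321]
wrist_force: [-1.0, -0.1, 5.9]
finger_gap: 29.3
```

Emit:
jog_arm:
  series: [0,0,0,0,0,-0.0005,-1,0,0,0,0,0,-0.001,-1,0,0,0,0,0,-0.001,-1]

```text
clock: 10.07
eef_pos: [566.7, -123.5, 146.6]
eef_rot: [1.283, 1.57, -0.287]
wrist_force: [-0.9, -0.8, 5.1]
finger_gap: 29.1
```

Emit:
jog_arm:
  series: [0,0,0,0,0,-0.0005,-1,0,0,0,0,0,-0.001,-1,0,0,0,0,0,-0.001,-1]

```text
clock: 10.45
eef_pos: [566.7, -123.5, 145.6]
eef_rot: [1.2, 1.57, -0.37]
wrist_force: [0.3, -0.6, 5.5]
finger_gap: 29.4
```

Emit:
jog_arm:
  series: [0,0,0,0,0,-0.0005,-1,0,0,0,0,0,-0.001,-1,0,0,0,0,0,-0.001,-1]

```text
clock: 10.82
eef_pos: [566.7, -123.5, 144.6]
eef_rot: [1.313, 1.571, -0.258]
wrist_force: [-0.7, -0.7, 4.5]
finger_gap: 29.0
```

Run:
```python
from h import *
import pickle
s=manip.read_state(); print(s["eef_pos"],s["wrist_force"],s["moment"],s["finger_gap"])
c=manip.camera("wrist"); cv2.imwrite("pics/wrist5.png",c["color"]); c["pose"]=T(s)@c["mount"]
for c in [c,pickle.load(open("wrist3.pkl","rb"))]:
    p=cloud(c); P=(p-c["pose"][:3,3])@c["pose"][:3,:3]; # cam
    M=c["mount"]; t=P@M[:3,:3].T+M[:3,3]
    m=(abs(t[...,1])<12)&(abs(t[...,2])<12)&(t[...,0]>-40)&(t[...,0]<0)
    print(m.sum(),np.median(t[m],0))
```

```text
[ 566.65525521 -123.49028209  144.58896778] [-0.66533611 -0.74060695  4.52547398] [-0.03975223  0.16936101  0.04635065] 28.95501281439936
2216 [-15.89387921  -0.12548162  -1.28128343]
2221 [-15.87048268  -0.12393744  -1.3408423 ]
```

No slip in the grip. I'll continue in 1 mm steps.

Emit:
jog_arm:
  series: [0,0,0,0,0,-0.0005,-1,0,0,0,0,0,-0.001,-1,0,0,0,0,0,-0.001,-1]

```text
clock: 11.25
eef_pos: [566.6, -123.5, 143.4]
eef_rot: [-2.454, 1.571, 2.259]
wrist_force: [1.1, -0.4, 3.6]
finger_gap: 29.6
```

Emit:
jog_arm:
  series: [0,0,0,0,0,-0.0005,-1,0,0,0,0,0,-0.001,-1,0,0,0,0,0,-0.001,-1]

```text
clock: 11.62
eef_pos: [566.5, -123.4, 142.3]
eef_rot: [-1.999, 1.571, 2.713]
wrist_force: [0.0, -1.7, 1.9]
finger_gap: 29.1
```

Emit:
jog_arm:
  series: [0,0,0,0,0,-0.0005,-1,0,0,0,0,0,-0.001,-1,0,0,0,0,0,-0.001,-1]

```text
clock: 12.0
eef_pos: [566.6, -123.5, 141.5]
eef_rot: [1.418, 1.571, -0.152]
wrist_force: [-0.1, -0.6, 5.3]
finger_gap: 29.2
```

Emit:
jog_arm:
  series: [0,0,0,0,0,-0.0005,-1,0,0,0,0,0,-0.001,-1,0,0,0,0,0,-0.001,-1]

```text
clock: 12.38
eef_pos: [566.6, -123.5, 140.5]
eef_rot: [1.368, 1.571, -0.203]
wrist_force: [-0.2, 0.8, 5.5]
finger_gap: 29.2
```

Emit:
jog_arm:
  series: [0,0,0,0,0,-0.0005,-1,0,0,0,0,0,-0.001,-1,0,0,0,0,0,-0.001,-1]

```text
clock: 12.75
eef_pos: [566.6, -123.5, 139.6]
eef_rot: [1.397, 1.571, -0.174]
wrist_force: [0.0, -0.2, 6.9]
finger_gap: 29.4
```

The force pattern (contact near TCP z 162, a dip near 142.5, now rising) suggests it has latched. I'll test that by easing up gently.

Emit:
jog_arm:
  series: [0,0,0,0,0,0.0005,-1,0,0,0,0,0,0.001,-1,0,0,0,0,0,0.001,-1]

```text
clock: 13.12
eef_pos: [566.6, -123.5, 140.5]
eef_rot: [1.327, 1.571, -0.244]
wrist_force: [0.0, -0.4, 4.8]
finger_gap: 29.4
```

Emit:
jog_arm:
  series: [0,0,0,0,0,0.0005,-1,0,0,0,0,0,0.001,-1,0,0,0,0,0,0.001,-1]

```text
clock: 13.5
eef_pos: [566.6, -123.5, 141.5]
eef_rot: [1.265, 1.571, -0.306]
wrist_force: [0.7, 1.1, 4.9]
finger_gap: 29.4
```

Emit:
jog_arm:
  series: [0,0,0,0,0,0.0005,-1,0,0,0,0,0,0.001,-1,0,0,0,0,0,0.001,-1]

```text
clock: 13.88
eef_pos: [566.5, -123.4, 142.2]
eef_rot: [-1.868, 1.57, 2.844]
wrist_force: [0.5, 0.5, 2.0]
finger_gap: 29.0
```

Emit:
jog_arm:
  series: [0,0,0,0,0,0.0005,-1,0,0,0,0,0,0.001,-1,0,0,0,0,0,0.001,-1]

```text
clock: 14.25
eef_pos: [566.3, -123.4, 142.6]
eef_rot: [-1.887, 1.57, 2.825]
wrist_force: [4.0, 0.1, -10.6]
finger_gap: 29.7
```

Pulling up now meets 10 N of resistance with the TCP held at 142.6 (tip about 37 mm deep), so it is locked. I'll unload, release and check.

Emit:
jog_arm:
  series: [0,0,0,0,0,-0.0013,-1,0,0,0,0,0,-0.0013,-1,0,0,0,0,0,-0.0013,0.2,0,0,0,0,0,-0.0013,0.2,0,0,0,0,0,-0.0013,0.2,0,0,0,0,0,-0.0013,0.2]

```text
clock: 15.0
eef_pos: [566.6, -123.5, 142.2]
eef_rot: [1.171, 1.571, -0.4]
wrist_force: [0.3, 0.3, 0.6]
finger_gap: 56.4
```

Run:
```python
from h import *
s=manip.read_state(); print(s["eef_pos"],s["wrist_force"],s["finger_gap"])
c=manip.camera("wrist"); cv2.imwrite("pics/wrist6.png",c["color"]); c["pose"]=T(s)@c["mount"]
p=cloud(c)
m=(np.hypot(p[...,0]-566,p[...,1]+123)<12)&(p[...,2]>120)&(p[...,2]<190)
print(m.sum(),np.median(p[m],0), np.percentile(p[m][:,2],[5,95]))
```

```text
[ 566.59381237 -123.46653102  142.19331726] [0.33052059 0.34031529 0.60192099] 56.36961820051772
1764 [ 565.98032751 -122.78268969  158.25713445] [157.27761066 159.18039453]
```

View pics/wrist6.png

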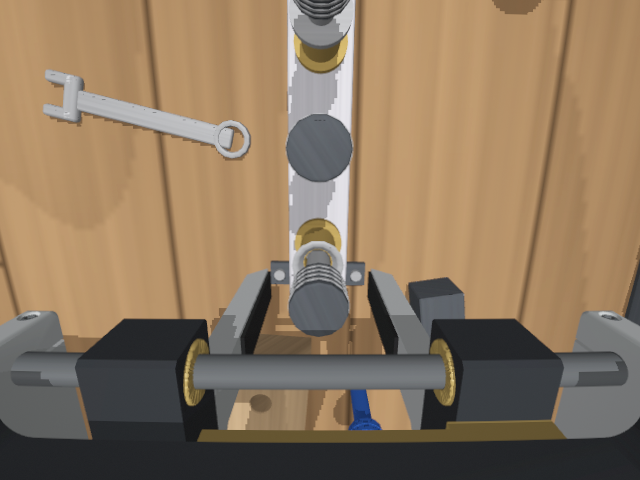

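The wrist view shows the jaws clear of the head at (318,305). The head top stays at z 158, so the tip is about 37 mm below the mouth: locked and let go. Next is the valve. I'll rise, close the fingers and move to the -y side of the handle.

Emit:
jog_arm:
  series: [0,0,0,0,0,0.02,0.2,0,0,0,0,0,0.05,0.2,0,0,0,0,0,0.075,0.2,0,0,0,0,0,0.075,-1,0,0,0,-0.02,0.06,0.075,-1,0,0,0,-0.04,0.12,0.075,-1,0,0,0,-0.067,0.18,0.075,-1,0,0,0,-0.067,0.2235,0.075,-1,0,0,0,-0.067,0.2235,0.075,-1,0,0,0,-0.067,0.2235,0.075,-1]

```text
clock: 16.3
eef_pos: [499.4, 99.6, 216.2]
eef_rot: [-1.301, 1.57, -2.871]
wrist_force: [-0.9, -0.0, 0.1]
finger_gap: 0.6
```

Run:
```python
from h import *
s=manip.read_state(); print(s["eef_pos"],s["wrist_force"],s["finger_gap"])
c=manip.camera("top"); cv2.imwrite("pics/top7.png",c["color"]); p=cloud(c)
c=manip.camera("wrist"); cv2.imwrite("pics/wrist7.png",c["color"]); c["pose"]=T(s)@c["mount"]
p=cloud(c)
m=(p[...,2]>97)&(p[...,2]<110)&(p[...,0]>450)&(p[...,0]<600)&(p[...,1]>100)&(p[...,1]<160)
P=p[m]
for x in range(470,590,10):
    q=P[abs(P[:,0]-x)<3]
    if len(q): print(x,len(q),np.round([q[:,1].min(),q[:,1].max(),q[:,2].mean()],1))
A=np.array([567.5,127.])
for t in np.arange(0,1.56,.2).tolist()+[1.5]:
    d=np.array([-np.cos(t),np.sin(t)]);n=np.array([np.sin(t),np.cos(t)])
    f=A+68*d-n*(9+12.5*np.sin(t)+8*np.cos(t)); print(round(t,2),np.round(f,1), np.round(f-[499.5,100],1))
```

```text
[499.40607805  99.6249883  216.24876512] [-0.92015817 -0.00181226  0.0575704 ] 0.5774006486181288
480 160 [124.7 142.4 103. ]
490 154 [123.6 141.5 103.1]
500 149 [124.1 141.3 103. ]
510 154 [122.9 140.7 103. ]
520 153 [121.9 140.1 103. ]
530 122 [122.3 138.   98.7]
540 124 [122.5 137.9  98.4]
550 128 [121.7 137.2  98.4]
560 173 [117.6 138.9 100.1]
570 190 [116.5 140.1 102.3]
580 41 [121.2 135.6  99.2]
0.0 [499.5 110. ] [ 0. 10.]
0.2 [497.  121.6] [-2.5 21.6]
0.4 [496.6 133.9] [-2.9 33.9]
0.6 [498.6 146.7] [-0.9 46.7]
0.8 [503.2 159.4] [ 3.7 59.4]
1.0 [510.7 171.3] [11.2 71.3]
1.2 [520.9 181.8] [21.4 81.8]
1.4 [533.6 190.2] [34.1 90.2]
1.5 [540.7 193.3] [41.2 93.3]
```

View pics/wrist7.png

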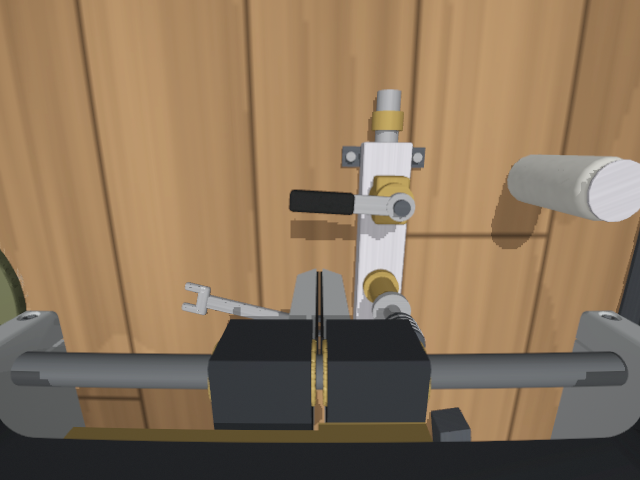

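The wrist view shows the handle from (292,202) to the axis at (402,208), with closed fingers on its -y side and clear. I'll descend, then sweep the arc.

Emit:
jog_arm:
  series: [0,0,0,0,0,-0.06,-1,0,0,0,0,0,-0.12,-1,0,0,0,0,0,-0.12,-1,0,0,0,0,0.01,-0.12,-1,0,0,0,-0.002,0.021,-0.12,-1,0,0,0,-0.003,0.034,-0.12,-1,0,0,0,-0.001,0.047,-0.12,-1,0,0,0,0.004,0.059,-0.12,-1,0,0,0,0.011,0.071,-0.12,-1,0,0,0,0.016,0.077,-0.12,-1,0,0,0,0.021,0.082,-0.12,-1,0,0,0,0.028,0.086,-0.12,-1,0,0,0,0.034,0.09,-0.12,-1,0,0,0,0.034,0.09,-0.12,-1]

```text
clock: 18.15
eef_pos: [534.0, 190.3, 97.1]
eef_rot: [2.329, 1.57, 0.758]
wrist_force: [-0.0, 0.1, 0.5]
finger_gap: -0.0
```

Run:
```python
from h import *
s=manip.read_state(); print(s["eef_pos"],s["wrist_force"],s["finger_gap"])
c=manip.camera("top"); cv2.imwrite("pics/top8.png",cv2.resize(c["color"][120:320,130:400],None,fx=2.8,fy=2.8))
c=manip.camera("wrist"); cv2.imwrite("pics/wrist8.png",c["color"])
```

```text
[534.01644522 190.26140576  97.09912671] [-0.02939255  0.14652196  0.53727034] -0.0444547304951639
```

View pics/wrist8.png

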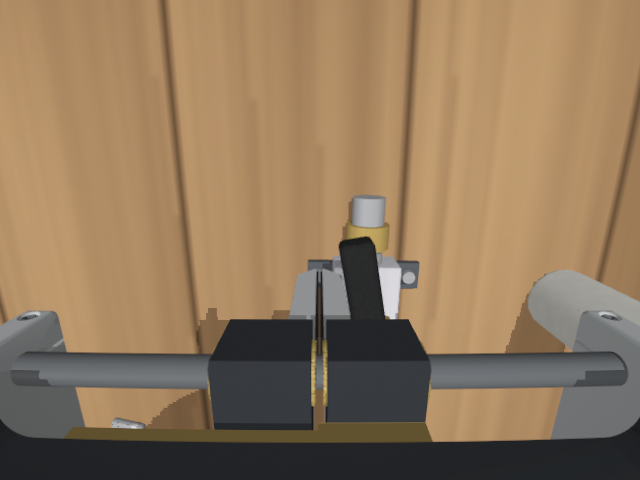

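The handle, at (362,280), is nearly in line. I'll push a little further.

Emit:
jog_arm:
  series: [0,0,0,0.003,0.001,0,-1,0,0,0,0.006,0.001,0,-1,0,0,0,0.008,0.001,0,-1,0,0,0,0.008,0.001,0,-1]

```text
clock: 18.75
eef_pos: [541.8, 191.0, 97.1]
eef_rot: [1.618, 1.571, 0.047]
wrist_force: [-0.6, 0.2, 0.2]
finger_gap: 0.5
```

Emit:
jog_arm:
  series: [0,0,0,0.001,0,0,-1,0,0,0,0.002,0,0,-1,0,0,0,0.002,0,0,-1]

```text
clock: 19.12
eef_pos: [543.6, 191.0, 97.2]
eef_rot: [1.299, 1.571, -0.272]
wrist_force: [-0.7, 0.4, -1.1]
finger_gap: 0.3
```

Run:
```python
from h import *
s=manip.read_state(); print(s["eef_pos"],s["wrist_force"],s["finger_gap"])
```

```text
[543.64263285 191.01364489  97.15082442] [-0.73501165  0.40874765 -1.08675901] 0.30455560525711783
```

Emit:
jog_arm:
  series: [0,0,0,-0.03,0,0,-1,0,0,0,-0.03,0,0,-1,0,0,0,-0.03,0,0.06,-1,0,0,0,-0.03,0,0.12,-1,0,0,0,-0.07,-0.06,0.12,-1,0,0,0,-0.1,-0.1,0.12,-1,0,0,0,-0.1,-0.1,0.12,-1,0,0,0,-0.1,-0.1,0.12,-1]

```text
clock: 20.12
eef_pos: [444.5, 91.1, 217.7]
eef_rot: [1.686, 1.569, 0.115]
wrist_force: [-0.2, -0.3, 0.4]
finger_gap: 0.5
```

Run:
```python
from h import *
s=manip.read_state(); print(s["eef_pos"],s["wrist_force"])
c=manip.camera("top"); cv2.imwrite("pics/top9.png",cv2.resize(c["color"][120:320,130:400],None,fx=2.8,fy=2.8)); p=cloud(c)
c2=manip.camera("scene"); q=cloud(c2); cv2.imwrite("pics/scene9.png",c2["color"])
for n,p in (("top",p),("scene",q)):
    P=p[(p[...,2]>95)&(p[...,2]<110)&(p[...,0]>530)&(p[...,0]<600)&(p[...,1]>105)&(p[...,1]<240)]
    for y in range(120,240,10):
        k=P[abs(P[:,1]-y)<5]
        if len(k)>3: print(n,y,len(k),np.round([k[:,0].min(),k[:,0].max(),k[:,2].mean()],1))
    P=P[(P[:,1]>165)]; a=np.polyfit(P[:,1],P[:,0],1); print("angle dev",a[0])
    m=(np.hypot(p[...,0]-568,p[...,1]+123)<22)&(p[...,2]>150)&(p[...,2]<175); print("head",m.sum(),np.round(p[m].mean(0),1))
```

```text
[444.52046381  91.09619986 217.73958758] [-0.20432629 -0.34116367  0.43636062]
top 120 60 [561.  581.8 100.3]
top 130 59 [559.6 582.1 101. ]
top 140 43 [563.4 578.6  98.3]
top 150 45 [561.9 576.8  98. ]
top 160 44 [561.8 577.1  98.2]
top 170 56 [560.3 576.9 101.3]
top 180 54 [560.  577.1 102.2]
top 190 56 [558.9 577.2 102.4]
top 200 53 [558.6 575.7 102.6]
top 210 55 [558.7 575.7 102.7]
top 220 30 [559.  574.2 102.3]
angle dev -0.04495400071389602
head 233 [ 568.8 -123.4  157.7]
scene 120 60 [560.1 582.1  98.8]
scene 130 81 [556.2 582.  100.1]
scene 140 54 [561.3 578.1  97.1]
scene 150 51 [560.9 576.9  97. ]
scene 160 50 [558.6 576.8  96.7]
scene 170 66 [558.8 577.4  99.6]
scene 180 78 [557.3 578.  100.3]
scene 190 77 [557.6 576.7 100.4]
scene 200 75 [557.1 576.4 100.7]
scene 210 78 [555.1 575.4 100.4]
scene 220 46 [558.  574.8 100.2]
angle dev -0.032776768377572714
head 226 [ 569.7 -121.7  155.6]
```

View pics/top9.png

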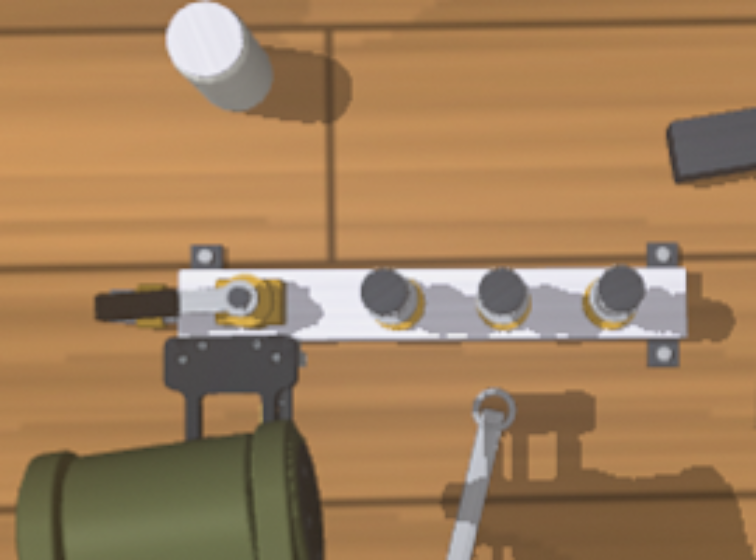

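View pics/scene9.png

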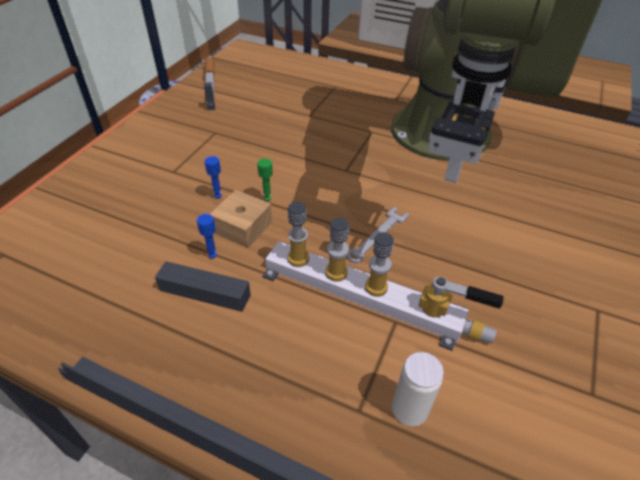

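The top view shows the handle at (135,303) lying along the manifold and the stopper's head over the end coupler at (620,290). The scene view agrees: the block is empty and the bystanders are in place. Handing in.

Run:
```python
from h import *
print(manip.sign_off())
```

```text
the job is handed in; nothing more can be done
None
```

The stopper is locked in the open coupler, the valve handle is turned in line with the manifold, and the job is handed in. The sign-off reports no verdict, so I can't confirm it passed.

- **Stopper:** I took the grey steel stopper out of the timber block and eased it into the open coupler in 1–2 mm steps. The highest reading at the end of a step was about 8 N net, against the 28 N limit. A gentle upward pull then met about 10 N of resistance. After I let go, the head top stayed at z ≈ 158 mm, so the tip is about 37 mm below the mouth. That reading was the same after the valve was turned.
- **Latch evidence:** I did not see a clear force peak and snap. The force rose to about 8 N net with the tip about 29 mm deep, dipped at around 37 mm, then rose again. So the lock rests on the pull test and on the stopper staying down after release.
- **Valve:** I swept the handle round with closed fingers. Two cameras put it 0.03–0.045 rad off the world y axis. Allowing for the manifold's own slight yaw, it stands at about 1.51 rad, above the 1.42 needed, but I did not press it onto its stop.
- **Camera disagreement:** the top and wrist cameras differed by about 4 mm in x, so I aligned using offsets measured within one camera.
- **Everything else:** in the last pictures the wrench, can, offcut and blue and green look-alikes look unmoved, judged by eye. The arm is clear of everything, and the clock stood at about 20 s.

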